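# Draw the telescoping foot-check mirror to its second stop and hold it

### The arm

A 6-joint arm with a two-finger parallel gripper is mounted at the origin on the work surface. World frame = base frame: x ahead of the robot, y to its left, z up, the work surface at z = 0. Lengths are in m, angles in rad, forces in N, time in s.
With the tool pointing down it reaches from about 0.35 to 0.85 m from the base axis. Payload 8.1 kg.
Tool frame: the origin (TCP) lies on the centre line of the jaws, within the pads' length; the fingertips stand 22 mm ahead of it and the grasp point (between the pads) lies 3 mm ahead of it; z points along the fingers, y is the line along which they close (so a half turn about z gives the same grasp; the last joint's range is limited). The gripper opens to 93 mm and grips with 3 to 60 N. Pads are 15 mm wide; open, the fingers measure 128 mm over their backs; the gripper's body (75 mm by 188 mm) begins 65 mm behind the grasp point.
Start: joints at [-1.34, 0.13, 1.488, -0, 1.523, -0.085], TCP at [0.186, -0.57, 0.241] pointing down, gripper open.
Joint ranges: [-2.96, 2.96], [-0.89, 2.26], [0.02, 2.5], [-1.34, 4.48], [0, 2.73], [-2.66, 2.66]. Speed limits (rad/s): [2.39, 2.39, 2.79, 3.14, 3.14, 3.14].

### API

Orientations are given as a rotation vector (axis times angle).
In Python, from plant import robot, job, read_camera gives the robot as it stands (robot), with the cameras as plain functions and the job (job).
- The arm moves only by the tool inch_along, called after "Request:" as name([rows], argument=value, ...), one row to a line, values as JSON. Schema: {"type":"object","properties":{"increments":{"type":"array","items":{"type":"array","items":{"type":"number"},"minItems":5,"maxItems":5},"minItems":1,"maxItems":20},"grip_force":{"type":"number"},"only":{"type":"string"},"quiet":{"type":"boolean"},"lines":{"type":"string"}},"required":["increments"],"additionalProperties":false}. increments is a list of rows, 1 to 20 of them, each of 5 numbers: the finger opening in m, then dx, dy, dz in fractions of the full range, 1 being 500 mm, then a turn about the tool's z in a scale on which 1.0 is pi/2 rad; each row shifts and turns the commanded pose from where the row before left it, along the tool's axes as they then stand; what a row does not reach is not made up. A row lasts 1/10 s, in which the tool goes at most 0.05 m and 0.15 rad, less where a joint would pass 70% of its speed; a pose out of reach is approached as far as the arm can. The fingers move at their own pace and stop on an object; grip_force is the grip in N (left out, the last holds). Time passes only in rows, so rows that do not move let the fingers close. The tool returns the time, the measured TCP pose, the force, the opening and the grip force at its end. only (a regular expression) keeps the lines of the reply that match it, lines (a string "A,B") keeps lines A to B, and quiet returns only ok. No shift or turn number may pass 1 either way. Input that does not fit is refused with a message, and nothing moves.
- robot.read_state(): the state, without advancing time (a new reading comes with each control period).
- read_camera(name): name is "scene" or "top"; returns a dict with "image" (480x640x3 uint8, red, green, blue), "fx", "fy", "cx", "cy" (pixels), "dist" ([k1, k2, p1, p2, k3] as OpenCV has them; the pictures are not rectified), "R" (3x3) and "t" (3): a world point X has camera coordinates R X + t. Camera axes: x right, y down, z forward; pixel columns grow to the right and rows downward; lengths in m; the calibration is good to about 2 mm. A picture is of the moment at which its call begins. There is no depth.
- job.close_job(): hands the job in; it is judged then, once.
The state is a dict: "t": time; "q": joint angles; "dq": joint speeds; "joint_torque": joint torques, N m; "tool_pos": TCP position; "orientation": TCP orientation; "force": force on the tool from outside, world axes, zero at the start; "wrist_torque": the same for the moment, N m; "opening": finger opening in m; "gripper_force": force on a finger pad.
Only numpy, scipy, OpenCV 4.12 (cv2) and the standard library are available. Lean on these libraries where they do the work, as an engineer would, in place of code of your own. Each camera call takes 0.05 s, during which the arm holds its last target. There are 200 camera calls.

### The job

The telescoping foot-check mirror lies pushed together in its wooden one-hand rest: squeeze the round button on the side of its grey handle, keep it pressed and pull the handle straight back along the stick, past the first stop to the second, so that both tubes are fully out while the fork still holds the neck. Then lift the mirror up out of the rest and finish holding it level in the air by the handle, fully extended and a hand's breadth above the rest. Let the mirror head touch nothing, and leave the things around it where they are.

Things in the scene. Friction and masses are not known exactly. Their poses are not given: they have to be found in the camera images.
- handle: Grey handle of the loose mirror stick, to grip: flat-sided bar 150 mm long (x), 28 wide (y), 26 high (z). Origin on the stick's axis at the middle of the button, 65 from the butt end, 85 from the front end. x runs along the stick to the mirror, z up, button in the -y side. Seated, the axis is 62 above the table. Whole tool 0.23 kg, centre of mass about 65 ahead of the origin, 120 drawn out.
- button (a joint): Press of the round white spring button (18 mm across) in the handle's -y side: 0 out (4.5 mm proud), 0.0045 flush; 3 N to start, 7 N flush. Pressed over 3 mm it frees both tubes; while it is out they are locked. It must stay pressed all through the pull: gripping across the 28 mm width (closing along the handle's y, at its origin) presses it with one finger.
- button_face (a point): Middle of the outer face of the button, 18.5 mm from the stick's axis when out.
- tip_tube (a joint): How far the thin aluminium tube (11 mm across), which carries the mirror, is out of the thick one: 0 pushed in, 0.070 at its stop (m). With only 2 N of friction it comes out first when the handle is pulled: its end is the first stop.
- mid_tube (a joint): How far the thick aluminium tube (16 mm across) is out of the handle: 0 pushed in, 0.070 at its stop (m). 4 N of friction, so it comes out second; its end is the second stop. The handle has then moved back 140 mm plus the few mm of play of the neck in the fork. Held level, the tubes' friction keeps them out.
- mirror: Flat round mirror head, 100 mm across and 9 mm thick, overhanging the rest. Origin at its stiff swivel knuckle on the stick's axis, 146 mm ahead of the handle's origin pushed together, 286 mm drawn out; the disc's centre is 46 mm farther along its x. Its face (z) is set somewhere within 17 degrees of up, edge raised or lowered; the swivel is no part of the job.
- mirror_center (a point): Centre of the round mirror head, about 192 mm ahead of the handle's origin pushed together and 332 mm drawn out.
- neck (a point): Middle of the dark neck boss on the thin tube, 26 mm across, 12 mm long, on the stick's axis 123 mm ahead of the handle's origin when pushed together. It lies just beyond the fork and cannot pass it, so the fork holds the neck back (2 to 7 mm of play) when the handle is pulled.
- rack: Fixed wooden one-hand rest: board 185 x 90 mm, 12 mm thick, from x = -60 to 125 mm. Origin on the table below the button of the seated tool; x along the stick to the mirror, z up. At x = 45 to 61 mm a saddle (floor at 49 mm, cheeks 49 mm wide over all, 66 mm high) carries the front of the handle.
- fork (a point): Middle of the slot floor of the rest's fork, 56 mm above the table: an 8 mm thick wooden plate across the stick, 46 mm wide, top 80 mm above the table, with a 16 mm wide slot open at the top in which the thin tube lies.
- organizer: Bystander: clear acrylic seven-day pill organizer, 170 x 38 x 25 mm, beside the rest. Origin at the centre of its underside.
- coaster: Bystander: round wooden coaster, 96 mm across, 9 mm thick. Origin at the centre of its underside.
- flashlight: Bystander: silver aluminium flashlight with a sliding switch, lying down, 131 mm long and 32 mm high. Origin at its middle on the table.
- carousel: Bystander: fixed turntable spice carousel, 190 mm across and 153 mm high, with five empty amber pill bottles. Origin at the centre of its underside.

How it is judged:
By the outcome, as a careful person would: the job done as asked, in the order asked, and still so for the second after the job is handed in, while the arm keeps its last pose, push and grip.
It also fails if it takes over 35 s, if anything falls off the work surface, if the arm or the gripper's body presses on something with over 40 N, if the wrist force passes 120 N, or if a joint passes its speed limit or range.

## Working session

There is one attempt and no reset: what is moved stays moved. The work goes in short steps, Python scripts to look and compute and a tool call to move; the robot and the scene stay as the last step left them, time stands still between calls to the robot, and variables do not carry over. Pictures are saved under pics/ and viewed, at most 10 in all, crops included, and the job is handed in when it is done.

```bash
mkdir -p pics; ls; cat > h.py <<'E'
import numpy as np, cv2
from plant import robot, job, read_camera
def grab(n):
    c=read_camera(n); c["K"]=np.array([[c["fx"],0,c["cx"]],[0,c["fy"],c["cy"]],[0,0,1.]]); 
    for k in("R","t","dist"): c[k]=np.array(c[k],float)
    return c
def save(c,f): cv2.imwrite(f,c["image"][:,:,::-1])
def ray(c,uv,z):
    p=cv2.undistortPoints(np.array([[uv]],float),c["K"],c["dist"])[0,0]
    d=c["R"].T@np.array([p[0],p[1],1]); o=-c["R"].T@c["t"].ravel()
    return o+d*(z-o[2])/d[2]
def proj(c,X):
    return cv2.projectPoints(np.array(X,float).reshape(-1,3),cv2.Rodrigues(c["R"])[0],c["t"],c["K"],c["dist"])[0].reshape(-1,2)
E
python3 - <<'E'
from h import *
for n in("top","scene"):
    c=grab(n); save(c,f"pics/{n}0.png"); print(n,-c["R"].T@c["t"].ravel(),c["fx"])
s=robot.read_state();print(s["orientation"],s["force"],s["opening"],s["t"])
E
```

```text
pics
plant.py
top [ 0.38758111 -0.10654257  1.26205033] 580.1961785528833
scene [1.18530765 0.39589778 0.78127517] 441.4241824376206
[-3.10087813e+00 -4.93702971e-01  1.93594446e-04] [-0.34882394 -0.94812089  0.35250686] 0.09356539388697223 0.1
```

View pics/top0.png

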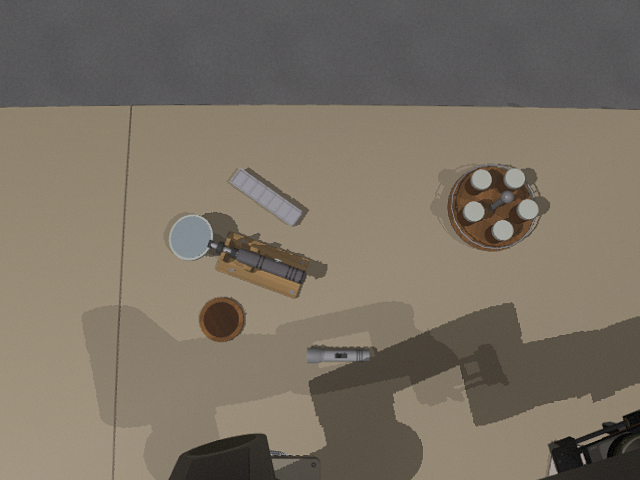

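View pics/scene0.png

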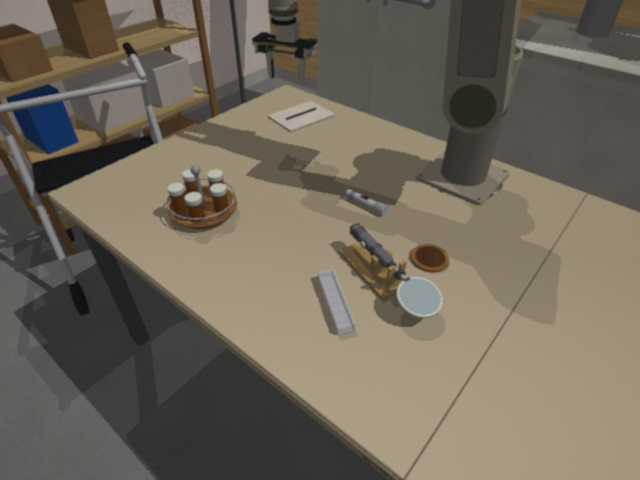

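Top view: mirror disc at about (191,237), the handle runs from (240,254) to (304,274), organizer at (268,197), coaster at (222,319), flashlight at (341,355). Zooming in.

```bash
python3 - <<'E'
from h import *
c=grab("top"); im=c["image"][:,:,::-1]
cv2.imwrite("pics/crop1.png",cv2.resize(im[205:305,160:320],None,fx=5,fy=5,interpolation=cv2.INTER_CUBIC))
for p in [(191,237),(240,254),(304,274),(268,197),(222,319),(341,355)]: print(p,ray(c,p,.062).round(3))
E
```

```text
(191, 237) [0.567 0.161 0.062]
(240, 254) [0.531 0.057 0.062]
(304, 274) [ 0.49  -0.077  0.062]
(268, 197) [0.653 0.001 0.062]
(222, 319) [0.396 0.091 0.062]
(341, 355) [ 0.325 -0.153  0.062]
```

View pics/crop1.png

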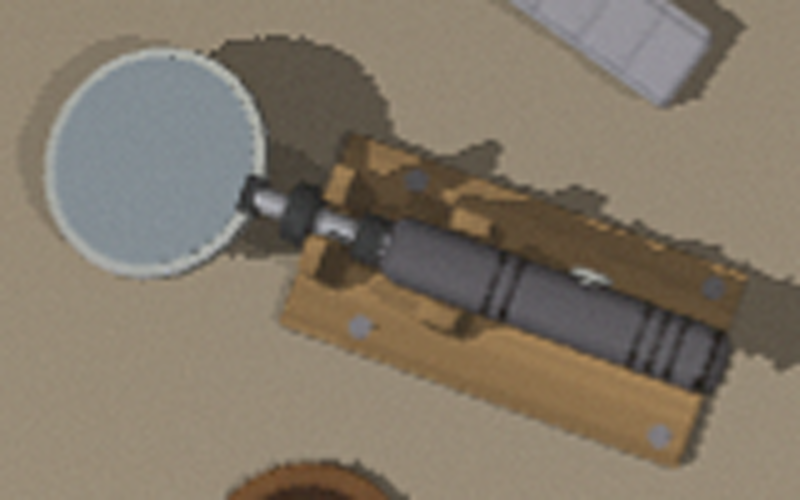

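```bash
cat >> h.py <<'E'
from scipy.spatial.transform import Rotation as Ro
def tri(c1,p1,c2,p2):
    A=[];b=[]
    for c,p in((c1,p1),(c2,p2)):
        q=cv2.undistortPoints(np.array([[p]],float),c["K"],c["dist"])[0,0]
        d=c["R"].T@np.array([q[0],q[1],1]); d/=np.linalg.norm(d); P=np.eye(3)-np.outer(d,d)
        A.append(P); b.append(P@(-c["R"].T@c["t"].ravel()))
    return np.linalg.solve(sum(A),sum(b))
E
python3 - <<'E'
from h import *
c=grab("top"); im=c["image"]; hsv=cv2.cvtColor(im,cv2.COLOR_RGB2HSV)
m=((hsv[...,1]<50)&(hsv[...,2]<130)).astype(np.uint8)
m[:205]=0;m[305:]=0;m[:,:235]=0;m[:,320:]=0
m=cv2.morphologyEx(m,cv2.MORPH_OPEN,np.ones((5,5)))
n,l,s,_=cv2.connectedComponentsWithStats(m);k=1+np.argmax(s[1:,4]);m=(l==k).astype(np.uint8)
r=cv2.minAreaRect(cv2.findContours(m,0,1)[0][0]);B=cv2.boxPoints(r);print(r)
W=np.array([ray(c,p,.070) for p in B])[:,:2]
print(W.round(4),[np.linalg.norm(W[i]-W[i-1]).round(4) for i in range(4)], W.mean(0))
f=lambda x,y,z=.062:ray(c,(160+(x-2)/5,205+(y-2)/5),z)[:2]
butt,front,neck,but=f(718,362,.07),f(394,246,.07),f(300,212,.066),f(592,273)
print("butt",butt,"front",front,"neck",neck,"button",but,np.linalg.norm(butt-front))
d=neck-butt; d/=np.linalg.norm(d); print("dir neck-butt",d,np.degrees(np.arctan2(d[1],d[0])))
d2=front-butt; print(np.degrees(np.arctan2(d2[1],d2[0])))
o=butt+.065*d; o2=front-.085*d; o3=neck-.123*d; print("origins",o,o2,o3,"button along",(but-o)@d,"perp",(but-o)@[d[1],-d[0]])
# rack board corners (z=.012)
R=[f(285,322,.012),f(685,465,.012),f(745,275,.012),f(355,135,.012)]
e=R[1]-R[0];e2=R[2]-R[3];print("rack",np.degrees(np.arctan2(-e[1],-e[0])),np.degrees(np.arctan2(-e2[1],-e2[0])),np.linalg.norm(e),np.linalg.norm(e2),np.mean(R,0))
sc=grab("scene"); cv2.imwrite("pics/crop2.png",cv2.resize(sc["image"][210:310,330:450,::-1],None,fx=5,fy=5,interpolation=cv2.INTER_CUBIC))
q=[[*o,.062],[*butt,.062],[*front,.062],[*neck,.062]]; print("scene crop pix",((proj(sc,q)-[330,210])*5+2).round(0))
E
```

```text
((269.5927429199219, 264.6402893066406), (75.00300598144531, 14.529731750488281), 19.653825759887695)
[[ 0.52    0.0725]
 [ 0.5486  0.0631]
 [ 0.4968 -0.084 ]
 [ 0.4686 -0.0741]] [np.float64(0.1554), np.float64(0.0301), np.float64(0.1559), np.float64(0.0299)] [ 0.50849498 -0.00560336]
butt [ 0.48317188 -0.07550708] front [0.53062076 0.05916547] neck [0.54517733 0.09939568] button [ 0.52064897 -0.02257888] 0.14278687345771504
dir neck-butt [0.33413785 0.94252422] 70.47988045779375
70.5912259702243
origins [ 0.50489084 -0.014243  ] [ 0.50221904 -0.02094909] [ 0.50407837 -0.0165348 ] button along -0.00259138356970591 perp 0.01763774529809604
rack 70.76327912572222 70.43783312895506 0.18429189623826361 0.18142126210405368 [0.5149056  0.01345434]
scene crop pix [[189. 168.]
 [113.  92.]
 [287. 266.]
 [345. 325.]]
```

View pics/crop2.png

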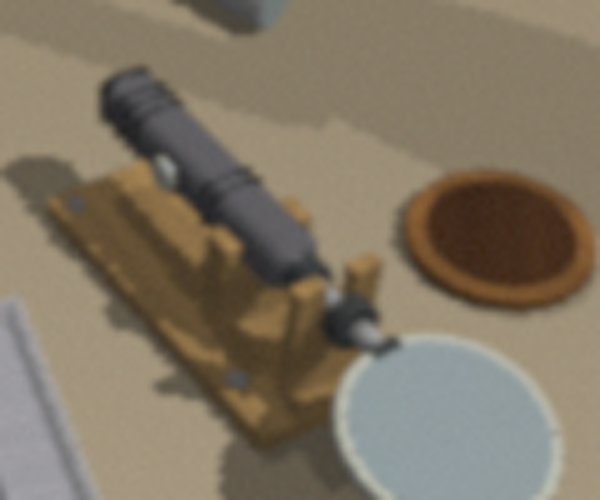

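Scene crop: neck at (350,320), within about 1 px of the prediction, and the white button at (165,170) on the organizer side. Everything agrees on origin ≈ (0.504, -0.017) and heading ≈ 70.6°.

```bash
cat >> h.py <<'E'
O=np.array([.504,-.0172]); TH=np.radians(70.6); D=np.array([np.cos(TH),np.sin(TH),0]); P=np.array([D[1],-D[0],0])
def rel(X):
    s=robot.read_state(); R=Ro.from_rotvec(s["orientation"]).as_matrix(); p=np.array(s["tool_pos"])
    yaw=[(np.arctan2(*( R.T@v)[[0,1]]*np.array([-1,1]))) for v in (P,-P)]
    print("t",s["t"],"pos",p.round(4),"tilt",np.degrees(np.arccos(-R[2,2])).round(2),"move tool",(R.T@(np.array(X)-p)).round(4),"yaw",np.round(yaw,3),"q6",s["q"][5])
    print("tool x",R[:,0].round(3),"y",R[:,1].round(3),"along/perp off",((p-[*O,0])@D).round(4),((p-[*O,0])@P).round(4),"F",np.array(s["force"]).round(1),"open",s["opening"],"gf",s["gripper_force"])
E
python3 -c "
from h import *
rel([*O,.18])"
```

```text
t 0.25 pos [ 0.1863 -0.5701  0.2401] tilt 0.05 move tool [ 0.4737 -0.4268  0.0605] yaw [-0.916  2.225] q6 -0.08541731227603519
tool x [0.951 0.311 0.   ] y [ 0.311 -0.951 -0.001] along/perp off -0.627 -0.116 F [ 0.6 -0.   0.6] open 0.0931226854219029 gf 0.0
```

The rows are not in the units I measure in: shifts go in shares of 500 mm and turns go in shares of pi/2 rad. I convert before sending: 0.03 m is 0.06, -0.027 m is -0.054.

Request:
inch_along([
  [0.08,0.06,-0.054,0,0],
  [0.08,0.06,-0.054,0,0],
  [0.08,0.06,-0.054,0,0],
  [0.08,0.06,-0.054,0,0],
  [0.08,0.06,-0.054,0,0],
  [0.08,0.06,-0.054,0,0],
  [0.08,0.06,-0.054,0,0],
  [0.08,0.06,-0.054,0,0],
  [0.08,0.06,-0.054,0,0],
  [0.08,0.06,-0.054,0,0],
  [0.08,0.06,-0.054,0,0],
  [0.08,0.06,-0.054,0,0],
  [0.08,0.06,-0.054,0,0],
  [0.08,0.06,-0.054,0,0],
  [0.08,0.06,-0.054,0,0],
  [0.08,0.04,-0.04,0,0],
])

```text
t: 1.85
tool_pos: [0.5019, -0.0181, 0.2406]
orientation: [-3.102, -0.496, -0.001]
force: [-0.4, -0.7, 0.2]
opening: 0.0799
gripper_force: 0.0
```

Request:
inch_along([
  [0.08,0,0,0,-0.0828],
  [0.08,0,0,0,-0.0828],
  [0.08,0,0,0,-0.0828],
  [0.08,0,0,0,-0.0828],
  [0.08,0,0,0,-0.0828],
  [0.08,0,0,0,-0.0828],
  [0.08,0,0,0,-0.0866],
  [0.08,0,0,0,0],
  [0.08,0,0,0,0],
])

```text
t: 2.75
tool_pos: [0.5011, -0.0204, 0.2406]
orientation: [-2.568, -1.81, 0.0]
force: [-0.1, -0.4, -0.5]
opening: 0.0799
gripper_force: 0.0
```

```bash
python3 -c "
from h import *
rel([*O,.065])"
```

```text
t 2.75 pos [ 0.5011 -0.0204  0.2406] tilt 0.0 move tool [0.004  0.0017 0.1756] yaw [-0.004  3.137] q6 0.20017201309312582
tool x [ 0.336  0.942 -0.   ] y [ 0.942 -0.336 -0.   ] along/perp off -0.004 -0.0017 F [-0.1 -0.4 -0.5] open 0.07993894633826042 gf 0.0
```

To row units: 0.03 m is 0.06, 0.02 m is 0.04, -0.004 rad is -0.0025.

Request:
inch_along([
  [0.07,0.008,0.0034,0.06,-0.0025],
  [0.07,0,0,0.06,0],
  [0.07,0,0,0.06,0],
  [0.07,0,0,0.04,0],
  [0.07,0,0,0.04,0],
  [0.07,0,0,0.03,0],
  [0.07,0,0,0.03,0],
  [0.07,0,0,0.03,0],
  [0.07,0,0,0,0],
  [0.07,0,0,0,0],
])

```text
t: 3.75
tool_pos: [0.5041, -0.0172, 0.0658]
orientation: [-2.561, -1.819, 0.0]
force: [0.9, 0.1, 0.6]
opening: 0.0703
gripper_force: 0.0
```

```bash
python3 - <<'E'
from h import *
rel([*O,.065])
a=grab("top");b=grab("scene")
u=cv2.resize(a["image"][200:300,200:320],None,fx=4,fy=4);v=cv2.resize(b["image"][190:290,320:400],None,fx=4,fy=4)
cv2.imwrite("pics/p1.png",np.hstack([u,v])[:,:,::-1])
E
```

```text
t 3.75 pos [ 0.5041 -0.0172  0.0658] tilt 0.01 move tool [-0.0001 -0.0001  0.0008] yaw [ 3.000e-03 -3.139e+00] q6 0.19995438224268536
tool x [ 0.329  0.944 -0.   ] y [ 0.944 -0.329 -0.   ] along/perp off 0.0001 0.0001 F [0.9 0.1 0.6] open 0.07028234565111785 gf 0.0
```

View pics/p1.png

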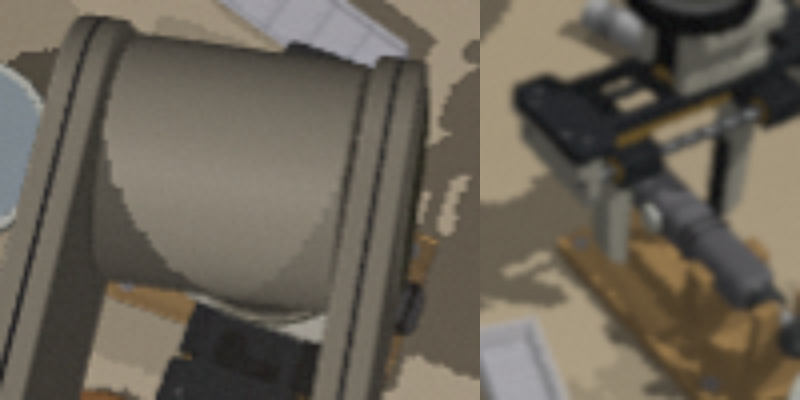

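```bash
python3 - <<'E'
from h import *
b=grab("scene"); o=np.array([*O,.062])
q=proj(b,[o+P*.0185,o+P*.0185+.01*D,o+P*.0185-.01*D]); print(q, (q-[320,190])*4+[480,0])
im=b["image"][225:260,345:380].astype(int); hsv=cv2.cvtColor(b["image"],cv2.COLOR_RGB2HSV)
m=(im.min(2)>140); ys,xs=np.nonzero(m); print(np.c_[xs+345,ys+225,im[m].min(1)])
E
```

```text
[[360.26365799 245.06758187]
 [362.66257995 247.51583294]
 [357.8933821  242.64862027]] [[641.05463196 220.27032747]
 [650.65031979 230.06333175]
 [631.57352842 210.59448108]]
[[363 243 150]]
```

```bash
python3 - <<'E'
from h import *
a=grab("top");b=grab("scene")
def rep(n,p,q):
    X=tri(a,p,b,q); d=X-[*O,0]; print(n,X.round(4),"along",(d@D).round(4),"perp",(d@P).round(4),"res",np.linalg.norm(proj(b,X)[0]-q).round(2))
ft=lambda x,y:(160+(x-2)/5,205+(y-2)/5); fs=lambda x,y:(330+(x-2)/5,210+(y-2)/5)
rep("button",ft(592,273),fs(165,171))
rep("neck",ft(300,212),fs(350,320))
rep("coaster",(222,319),fs(500,237))
rep("frontplate corner",ft(355,135),fs(258,443)) 
rep("backcorner",ft(745,275),fs(48,197))
E
```

```text
button [ 0.5191 -0.0211  0.0661] along 0.0014 perp 0.0155 res 0.88
neck [0.5449 0.1002 0.0653] along 0.1244 perp -0.0005 res 0.38
coaster [0.3958 0.1022 0.0069] along 0.0766 perp -0.1417 res 0.95
frontplate corner [0.5867 0.0864 0.0085] along 0.1252 perp 0.0437 res 0.14
backcorner [ 0.5246 -0.0844  0.0146] along -0.0565 perp 0.0418 res 0.5
```

All consistent (neck at +124 mm versus 123, button at +1 mm). Close the grip.

To row units: 0.001 m is 0.002.

Request:
inch_along([
  [0.04,0.002,0,0.002,0],
  [0.03,0,0,0,0],
  [0.02,0,0,0,0],
  [0.02,0,0,0,0],
  [0.02,0,0,0,0],
], grip_force=15)

```text
t: 4.5
tool_pos: [0.5044, -0.0162, 0.0646]
orientation: [-2.561, -1.82, 0.0]
force: [-0.8, 0.7, 0.6]
opening: 0.0346
gripper_force: 0.0
```

Request:
inch_along([
  [0.02,0,0,0,0],
  [0.02,0,0,0,0],
  [0.02,0,0,0,0],
], grip_force=55)

```text
t: 4.8
tool_pos: [0.5042, -0.0162, 0.0646]
orientation: [-2.56, -1.82, 0.001]
force: [-2.4, -0.3, 1.1]
opening: 0.0277
gripper_force: 55.0
```

```bash
python3 -c "
from h import *
rel([*O,.065])"
```

```text
t 4.8 pos [ 0.5042 -0.0162  0.0646] tilt 0.03 move tool [-0.001   0.0001 -0.0004] yaw [ 0.004 -3.138] q6 0.20116921522107276
tool x [ 0.329  0.944 -0.   ] y [ 0.944 -0.329 -0.   ] along/perp off 0.001 -0.0001 F [-2.4 -0.3  1.1] open 0.027698332076635634 gf 54.998745024204254
```

To row units: -0.01 m is -0.02, -0.005 m is -0.01.

Request:
inch_along([
  [0.02,-0.01,0,0,0],
  [0.02,-0.02,0,0,0],
  [0.02,-0.02,0,0,0],
  [0.02,-0.02,0,0,0],
  [0.02,-0.02,0,0,0],
  [0.02,-0.02,0,0,0],
])

```text
t: 5.4
tool_pos: [0.4858, -0.0692, 0.0646]
orientation: [-2.561, -1.819, 0.0]
force: [1.1, 2.3, -1.0]
opening: 0.0276
gripper_force: 55.0
```

Request:
inch_along([
  [0.02,-0.01,0,0,0],
  [0.02,-0.01,0,0,0],
  [0.02,-0.01,0,0,0],
  [0.02,-0.01,0,0,0],
  [0.02,-0.02,0,0,0],
])

```text
t: 5.9
tool_pos: [0.4765, -0.0962, 0.0646]
orientation: [-2.56, -1.821, -0.001]
force: [1.5, 3.7, -0.9]
opening: 0.0272
gripper_force: 55.0
```

```bash
python3 -c "
from h import *
rel([*O,.065])"
```

```text
t 5.9 pos [ 0.4765 -0.0962  0.0646] tilt 0.05 move tool [ 0.0836  0.0001 -0.0003] yaw [ 0.004 -3.137] q6 0.028734307261534867
tool x [0.328 0.945 0.001] y [ 0.945 -0.328 -0.   ] along/perp off -0.0836 0.0003 F [ 1.5  3.7 -0.9] open 0.027212777956313088 gf 54.99663457274437
```

To row units: -0.01 m is -0.02, -0.003 m is -0.006.

Request:
inch_along([
  [0.02,-0.02,0,0,0],
  [0.02,-0.02,0,0,0],
  [0.02,-0.02,0,0,0],
  [0.02,-0.02,0,0,0],
  [0.02,-0.02,0,0,0],
  [0.02,-0.006,0,0,0],
])

```text
t: 6.5
tool_pos: [0.4586, -0.1477, 0.0646]
orientation: [2.562, 1.819, -0.0]
force: [1.7, 4.2, -1.0]
opening: 0.0276
gripper_force: 55.0
```

Request:
inch_along([
  [0.02,-0.004,0,0,0],
  [0.02,-0.004,0,0,0],
  [0.02,0,0,0,0],
])

```text
t: 6.8
tool_pos: [0.4577, -0.1506, 0.0647]
orientation: [2.56, 1.82, -0.001]
force: [-0.1, 1.9, -1.9]
opening: 0.0277
gripper_force: 55.0
```

Request:
inch_along([
  [0.02,-0.004,0,0,0],
  [0.02,0,0,0,0],
])

```text
t: 7.0
tool_pos: [0.4572, -0.1516, 0.0645]
orientation: [-2.56, -1.82, -0.001]
force: [0.6, 7.6, -1.1]
opening: 0.028
gripper_force: 55.0
```

```bash
python3 -c "
from h import *
rel([*O,.065])"
```

```text
t 7.0 pos [ 0.4572 -0.1516  0.0645] tilt 0.06 move tool [ 1.423e-01  1.000e-04 -3.000e-04] yaw [ 0.004 -3.138] q6 -0.09314519051698583
tool x [0.328 0.945 0.001] y [ 0.945 -0.328 -0.   ] along/perp off -0.1423 0.0004 F [ 0.6  7.6 -1.1] open 0.028020084655567597 gf 54.99594524502754
```

To row units: -0.001 m is -0.002.

Request:
inch_along([
  [0.02,-0.002,0,0,0],
  [0.02,0,0,0,0],
])

```text
t: 7.2
tool_pos: [0.457, -0.1516, 0.0644]
orientation: [-2.559, -1.82, -0.003]
force: [3.4, 9.3, -1.4]
opening: 0.0276
gripper_force: 55.0
```

Request:
inch_along([
  [0.02,-0.002,0,0,0],
  [0.02,0,0,0,0],
])

```text
t: 7.4
tool_pos: [0.4568, -0.1517, 0.0642]
orientation: [-2.558, -1.819, -0.004]
force: [4.8, 15.4, -3.0]
opening: 0.0274
gripper_force: 55.0
```

```bash
python3 -c "
from h import *
rel([*O,.065])"
```

```text
t 7.4 pos [ 0.4568 -0.1517  0.0642] tilt 0.23 move tool [ 0.1425  0.0005 -0.0002] yaw [ 0.004 -3.137] q6 -0.09722948641518708
tool x [0.328 0.945 0.004] y [ 0.945 -0.328 -0.001] along/perp off -0.1425 0.0001 F [ 4.8 15.4 -3. ] open 0.02742556470890562 gf 54.99520719051361
```

Hard stop: the force climbs and motion stops at 143 mm. Ease off the fork slightly and look before lifting.

To row units: 0.002 m is 0.004, 0.0015 m is 0.003.

Request:
inch_along([
  [0.02,0.004,0,0,0],
  [0.02,0.003,0,0,0],
  [0.02,0,0,0,0],
], grip_force=60)

```text
t: 7.7
tool_pos: [0.4576, -0.1511, 0.0648]
orientation: [2.56, 1.82, -0.001]
force: [0.8, -0.0, -0.8]
opening: 0.0277
gripper_force: 60.0
```

```bash
python3 - <<'E'
from h import *
rel([*O,.065])
a=grab("top");b=grab("scene")
u=cv2.resize(a["image"][200:300,160:280],None,fx=3,fy=3);v=cv2.resize(b["image"][205:305,320:440],None,fx=3,fy=3)
cv2.imwrite("pics/p2.png",np.hstack([u,v])[:,:,::-1])
E
```

```text
t 7.7 pos [ 0.4576 -0.1511  0.0648] tilt 0.05 move tool [ 0.1417 -0.0002 -0.0003] yaw [ 0.004 -3.138] q6 -0.0897996240171599
tool x [ 0.328  0.945 -0.001] y [ 0.945 -0.328  0.   ] along/perp off -0.1417 0.0007 F [ 0.8 -0.  -0.8] open 0.027737080810959165 gf 59.99669685959816
```

View pics/p2.png

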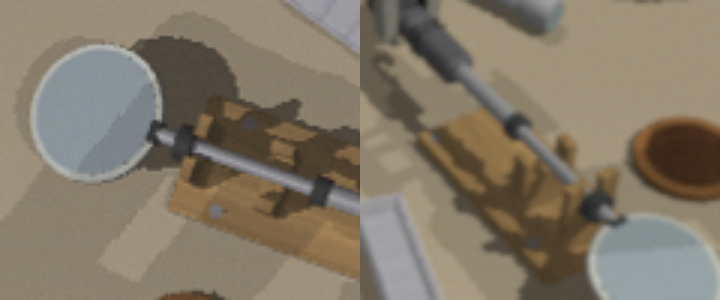

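Both tubes are drawn out (collar at about (320,190) in the left panel) and the neck at (180,143) is just ahead of the fork. Lift straight up.

To row units: -0.005 m is -0.01, -0.004 m is -0.008.

Request:
inch_along([
  [0.02,0,0,-0.006,0],
  [0.02,0,0,-0.008,0],
  [0.02,0,0,-0.01,0],
  [0.02,0,0,-0.01,0],
  [0.02,0,0,-0.01,0],
])

```text
t: 8.3
tool_pos: [0.4577, -0.1509, 0.0873]
orientation: [2.56, 1.82, 0.0]
force: [0.4, 1.2, -1.6]
opening: 0.0279
gripper_force: 60.0
```

Request:
inch_along([
  [0.02,0,0,-0.012,0],
  [0.02,0,0,-0.016,0],
  [0.02,0,0,-0.016,0],
  [0.02,0,0,-0.016,0],
  [0.02,0,0,-0.016,0],
  [0.02,0,0,-0.016,0],
  [0.02,0,0,-0.016,0],
  [0.02,0,0,-0.016,0],
  [0.02,0,0,-0.016,0],
  [0.02,0,0,-0.016,0],
  [0.02,0,0,-0.012,0],
  [0.02,0,0,-0.006,0],
  [0.02,0,0,0,0],
  [0.02,0,0,0,0],
])

```text
t: 9.7
tool_pos: [0.4574, -0.1507, 0.1733]
orientation: [-2.56, -1.82, 0.0]
force: [0.3, -0.1, -3.1]
opening: 0.0278
gripper_force: 60.0
```

```bash
python3 - <<'E'
from h import *
rel([*O,.065])
a=grab("top");b=grab("scene")
u=cv2.resize(a["image"][190:330,150:320],None,fx=2.3,fy=2.3);v=cv2.resize(b["image"][150:290,320:490],None,fx=2.3,fy=2.3)
cv2.imwrite("pics/p3.png",np.hstack([u,v])[:,:,::-1])
E
```

```text
t 9.7 pos [ 0.4574 -0.1507  0.1733] tilt 0.02 move tool [0.1414 0.0002 0.1084] yaw [ 0.004 -3.138] q6 -0.08986537898936436
tool x [0.329 0.944 0.   ] y [ 0.944 -0.329 -0.   ] along/perp off -0.1414 0.0004 F [ 0.3 -0.1 -3.1] open 0.027830875908029976 gf 59.99617114663124
```

View pics/p3.png

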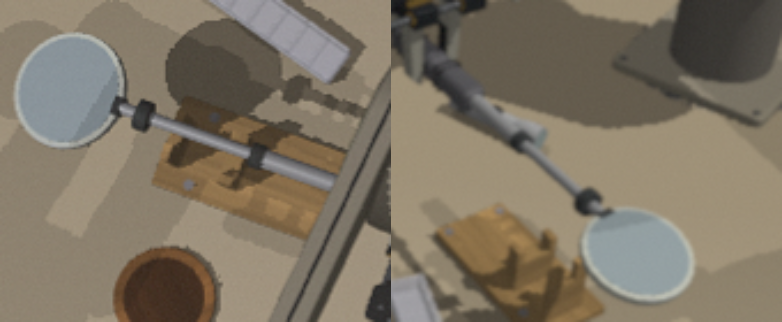

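The mirror is in the air, extended, with the neck at (143,116) in the top panel and (588,202) in the scene panel. Checking level and extension.

```bash
python3 - <<'E'
from h import *
a=grab("top");b=grab("scene")
for n,p,q in(("neck",(143,116),(588,202)),("collar",(258,156),(520,140)),("mirror",(70,90),(638,254))):
    X=tri(a,(p[0]/2.3+150,p[1]/2.3+190),b,((q[0]-391)/2.3+320,q[1]/2.3+150)); s=np.array(robot.read_state()["tool_pos"]); print(n,X.round(4),"ahead",((X-s)@D).round(4),"dz vs axis",(X[2]-(s[2]-.003)).round(4))
rel([*O,.065])
E
```

```text
neck [0.5433 0.0976 0.1699] ahead 0.2627 dz vs axis -0.0002
collar [0.5101 0.001  0.1721] ahead 0.1606 dz vs axis 0.002
mirror [0.5659 0.1621 0.1621] ahead 0.3311 dz vs axis -0.0081
t 9.9 pos [ 0.4573 -0.1507  0.1732] tilt 0.05 move tool [0.1414 0.0003 0.1082] yaw [ 0.004 -3.138] q6 -0.08987293879555602
tool x [0.329 0.944 0.   ] y [ 0.944 -0.329 -0.001] along/perp off -0.1414 0.0003 F [ 0.3  1.1 -1.8] open 0.02762407912117136 gf 59.99617114663124
```

```bash
python3 -c "
from plant import robot, job, read_camera
print(job.close_job())"
```

```text
the job is handed in; nothing more can be done
None
```

The job is handed in, with no verdict returned: the mirror is drawn out to its second stop (neck 263 mm ahead of the handle's origin, as expected), lifted about 108 mm out of the rest and held level by the handle; the head met nothing and nothing around it moved, as far as the pictures show.

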